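# Fold out the drying arm and hang up the peg basket

## Task

Swing the drying stand's folded arm, which lies under its wire shelf, all the way out until it clicks home in its end catch. Then pick up the peg basket by its handle and hang it by that handle on the arm, behind the arm's upturned end, so that it hangs free. Keep the basket upright so that no pegs spill, and do not knock the other things about.

Things in the scene. Friction and masses are not known exactly. Their poses are not given: they have to be found in the camera images.
- stand_centre (a point): Fixed drying stand: posts (75 mm behind this point, y = -170 and 170) on a base plate (x 30 to 150 mm) carry a wire shelf, rods 8 to 10 thick and 50 apart, 330 above the counter, reaching x -10 to 150, y -195 to 195 mm from this point, which lies at the shelf's height and mid-width, 5 mm behind its front rod. Axes: x into the stand, away from the robot; y along the shelf; z up.
- swing_bar (a joint): Arm's angle about its upright hinge, rad: 0 folded along the stand's +y under the shelf's front rod; grows counter-clockwise from above, coming out on the robot's side; 1.57 end stop, along the stand's -x. Over-centre spring catch: let go between 0.5 and 1.35 the arm swings back to about 0.43 (up to 3 N at the free end); past 1.42 it snaps to the stop and is held. Home: above 1.5.
- bar_hinge (a point): On the hinge axis, at the height of the arm's centre line, 216 above the counter; at x 0, y -90 mm in the stand's axes. Its axes turn with the arm: y along it to its free end, z up. The arm is a level round aluminium bar 12 thick, 170 mm from the hinge axis to its upturned end, on a black hub 56 across, 34 high.
- bar_tip (a point): Upturned end of the arm: upright round pin 14 thick, 170 mm from the hinge axis, rising from the bar's top (222 above the counter) to 267. This point is on its axis, 244 up; axes as bar_hinge. Grip it here; it turns in the grip. Folded, the shelf's front rod is 86 mm above it: an upright tool does not fit, so lean it 35 to 45 degrees, coming from the robot's side.
- bail_mid (a point): Middle of the handle of the peg basket (loose, white, open, 110 by 150, 70 high, wooden pegs in it, 0.25 to 0.4 kg). The handle is a rigid steel arch, round bar 10 thick; its top is straight and level, 132 long, centre line 180 above the basket's underside. Point: middle of that top bar. Axes: y along the bar, z up. Space below it down to the basket's rim: 105 high, over 120 wide.
- tub_mid (a point): Closed clear plastic tub with a blue lid, 108 by 138 and 70 high, loose; a bystander that can stand on either side of the stand's front, as the basket can. Point: its middle.
- detergent_mid (a point): Detergent bottle, 80 across and 230 high, loose; a bystander. Point: its middle.
- pump_mid (a point): White soap dispenser with a steel pump, 64 across and 180 high, loose; a bystander. Point: on its axis, 70 up.
- jar_mid (a point): Glass jar, 80 across and 110 high, loose; a bystander. Point: its middle.
- scrubber_mid (a point): Wooden scrubbing brush lying bristles down, 130 by 50 and 40 high, loose; a bystander. Point: its middle.
There are look-alikes about, which are no part of the job. Leave any green or turquoise look-alike of the part that bears bail_mid alone.

How it is judged (in metres and radians):
On the way, in this order (a step that is already met when the one before it is completed fails the run):
1. the arm is swung out and home in its end catch, with the basket still off it (value of joint swing_bar above 1.5 rad and horizontal distance between bail_mid and bar_tip above 0.1 m), for 0.2 s.
2. the basket's handle lies on the arm, between hinge and upturned end (y of bail_mid in the frame of bar_hinge between 0.03 and 0.166 m and x of bail_mid in the frame of bar_hinge between -0.058 and 0.058 m and z of bail_mid in the frame of bar_hinge between -0.03 and 0.04 m), for 0.2 s.
At the end, for the whole second after the job is handed in: The arm is home (joint above 1.5 rad); the basket hangs by its handle on the arm, the middle of the handle 30 to 166 mm from the hinge axis along the arm, within 58 mm to either side of it and -30 to 40 mm above its centre line; the basket leans less than 0.5 rad and moves slower than 0.1 m/s (all of step 2 and value of joint swing_bar above 1.5 rad and angle between bail_mid's own z axis and vertical below 0.5 rad and linear speed of basket below 0.1 m/s); the robot touches nothing.
It fails at once if the peg basket is tipped by more than 0.9 rad, spilling pegs (angle between bail_mid's own z axis and vertical above 0.9 rad).
It fails at once if a bystander (tub, detergent, soap dispenser, jar or brush) is shoved by more than 50 mm or knocked over (distance of any of tub_mid, detergent_mid, pump_mid, jar_mid, scrubber_mid from where it was at the start of the episode above 0.05 m).
It also fails if it takes over 61 s, if anything falls off the work surface, if the arm or the gripper's body presses on something with over 40 N, if the wrist force passes 120 N, or if a joint passes its speed limit or range.

## Robot

A 7-joint arm with a two-finger parallel gripper is mounted at the origin on the work surface. World frame = base frame: x ahead of the robot, y to its left, z up, the work surface at z = 0. Lengths are in m, angles in degrees, forces in N, time in s.
With the tool pointing down it reaches from about 0.425 to 0.875 m from the base axis. Payload 4.7 kg.
Tool frame: the origin (TCP) lies midway between the tips of the shut fingers; the grasp point (between the pads) lies env.grip_point_offset behind it (env.grip_point_offset is the distance from the TCP to the grasp point, in m); z points along the fingers, y is the line along which they close (so a half turn about z gives the same grasp; the last joint's range is limited). The gripper opens to 87 mm and grips with 3 to 60 N. Pads are 19 mm wide; open, the fingers measure 117 mm over their backs; the gripper's body (75 mm by 190 mm) begins 51 mm behind the grasp point.
Start: joints at [-75.109, 18.392, -4.016, 83.108, 1.295, 78.541, -3.26], TCP at [0.158, 0.63, 0.183] pointing down, gripper open.
Joint ranges: [-163.93, 163.93], [-17.29, 119.83], [-79.2, 71.16], [3.27, 140.29], [-89.18, 269.18], [5.43, 117.66], [-154.24, 154.24]. Speed limits (degrees/s): [147.25, 147.25, 180, 180, 180, 180, 180].

## Interface

Orientations are given as [roll, pitch, yaw] about the fixed x, y, z axes, in that order (R = Rz(yaw) Ry(pitch) Rx(roll)).
In Python, from cell import env gives the robot as it stands.
- The arm moves only by the shell command python3 -m creep 'ROWS' [FORCE]. ROWS is a JSON object of lists of equal length, an entry for each row: "translation": the shift along the tool's x, y, z in units of 0.08 m (1.0 is 0.08 m), a list of three; "turn": the turn, a rotation vector about the tool's x, y, z in units of 180 degrees (1.0 is 180 degrees), a list of three; "grip": the opening, from 0 (shut) to 1 (fully open). In form: {"translation": [[x, y, z], ...], "turn": [[ax, ay, az], ...], "grip": [grip, ...]}. A call has 1 to 5 rows; each row shifts and turns the commanded pose from where the row before left it, along the tool's axes as they then stand; what a row does not reach is not made up. A row lasts 1/8 s, in which the tool goes at most 62.5 mm and 10.7 degrees, less where a joint would pass 70% of its speed; a pose out of reach is approached as far as the arm can. A call with a number of a shift or a turn outside -1 to 1 is refused whole. A call with a gripper value outside its range is refused whole. The fingers move at their own pace and stop on an object; FORCE is the grip in N (left out, the last holds). Time passes only in rows, so rows that do not move let the fingers close. It gives the time, the measured TCP pose, the force, the opening and the grip force at its end, in the units of the state.
- env.get_obs(): the state, without advancing time (a new reading comes with each control period).
- env.read_camera(name): name is "scene" or "top" or "wrist"; returns a dict with "frame" (420x560x3 uint8, red, green, blue), "z_map" (420x560 float32, m along the optical axis (not along the pixel's ray), 0 where there is no reading), "K" (3x3 intrinsics, pixels), "rvec" (rotation vector, rad) and "tvec" (3), from world to camera coordinates, as OpenCV has them. Camera axes: x right, y down, z forward; pixel columns grow to the right and rows downward; lengths in m; the calibration is good to about 2 mm. The wrist camera is an equidistant fisheye: a pixel r from the principal point sees the ray r / f radians off the axis. A picture is of the moment at which its call begins.
- env.sign_off(): hands the job in; it is judged then, once.
The state is a dict: "time_s": time; "qpos": joint angles; "joint_velocities": joint speeds; "effort": joint torques, N m; "tool_pos": TCP position; "tool_rot": TCP orientation; "force": force on the tool from outside, world axes, zero at the start; "wrist_torque": the same for the moment, N m; "grip_width": finger opening in m; "grasp_force": force on a finger pad.
Only numpy, scipy, OpenCV 4.12 (cv2) and the standard library are available. Lean on these libraries where they do the work, as an engineer would, in place of code of your own. Each camera call takes 0.05 s, during which the arm holds its last target. There are 200 camera calls.

## Working session

There is one attempt and no reset: what is moved stays moved. The work goes in short steps, Python scripts to look and compute and a shell command to move; the robot and the scene stay as the last step left them, time stands still between calls to the robot, and variables do not carry over. Pictures are saved under pics/ and viewed, at most 10 in all, crops included, and the job is handed in when it is done.

```bash
mkdir -p pics; ls; cat > h.py <<'E'
import numpy as np, cv2
from scipy.spatial.transform import Rotation as R
from cell import env
def cam(n,save=None):
    c=env.read_camera(n)
    if save: cv2.imwrite('pics/'+save,c['frame'][:,:,::-1])
    np.savez('last_'+n,**c)
    return c
def pt(c,u,v,z=None,w=2):
    u,v=int(u),int(v)
    if z is None:
        p=c['z_map'][v-w:v+w+1,u-w:u+w+1]; p=p[p>0]; z=np.median(p)
    q=np.linalg.inv(c['K'])@[u,v,1]*z
    Rm=cv2.Rodrigues(c['rvec'])[0]
    return Rm.T@(q-c['tvec'].ravel())
def ptz(c,u,v,h): # ray hits height h
    Rm=cv2.Rodrigues(c['rvec'])[0]; o=-Rm.T@c['tvec'].ravel()
    d=Rm.T@np.linalg.inv(c['K'])@[u,v,1]
    return o+d*(h-o[2])/d[2]
def delta(pos,Rt):
    """units to go from present tool pose to pos, Rt (Rotation)"""
    o=env.get_obs(); r=R.from_euler('xyz',o['tool_rot'],degrees=True)
    return r.inv().apply(np.array(pos)-o['tool_pos'])/0.08,(r.inv()*Rt).as_rotvec()/np.pi
E
python3 - <<'E'
from h import *
a=cam('scene','s0.png');b=cam('top','t0.png')
for c in(a,b):
    Rm=cv2.Rodrigues(c['rvec'])[0];print(c['K'].tolist(),-Rm.T@c['tvec'].ravel(),Rm.tolist())
print(env.get_obs(),env.grip_point_offset)
E
```

```text
pics
[[528.9636071599482, 0.0, 279.85630509878524], [0.0, 528.9636071599482, 206.24953148472878], [0.0, 0.0, 1.0]] [ 1.53352241 -0.17455757  1.28545038] [[0.14692410062137662, 0.9889624519646362, 0.019146207475500332], [0.7144167109629981, -0.092709436109918, -0.693551529125986], [-0.6841213867095607, 0.11557780522347783, -0.7201525527180416]]
[[505.7025885233021, 0.0, 283.0999193935805], [0.0, 505.7025885233021, 214.36569576784078], [0.0, 0.0, 1.0]] [ 0.39798737 -0.00442832  1.73703714] [[-0.028094012663079204, -0.9995898810899031, -0.00554942115540245], [-0.9974507720605787, 0.028397328791376353, -0.06546410492223745], [0.06559484559202806, 0.003696125023283002, -0.9978394935517286]]
{'time_s': 0.1, 'qpos': array([-75.11008407,  18.43320515,  -4.01512715,  83.16912055,
         1.29600554,  78.54120934,  -3.25958546]), 'joint_velocities': array([-0.04330405, -0.13322079,  0.06046927, -0.10691273, -0.07158898,
       -0.06496825,  0.01302983]), 'effort': array([ 3.02484796e-04, -4.92567337e+01, -4.05407259e-01, -3.13400638e+01,
       -6.41111378e-02,  3.94156168e-02,  1.03618809e-04]), 'tool_pos': array([0.15807587, 0.6298936 , 0.18207853]), 'tool_rot': array([-1.79901753e+02,  6.67817558e-03,  1.65919942e+02]), 'force': array([0.70201212, 0.50304586, 0.01404524]), 'wrist_torque': array([ 0.00096028,  0.00534437, -0.0405651 ]), 'grasp_force': 0.0, 'grip_width': 0.08714290800769288} 0.0187
```

View pics/s0.png

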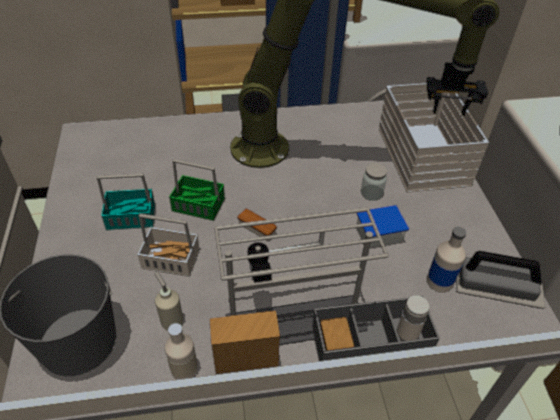

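View pics/t0.png

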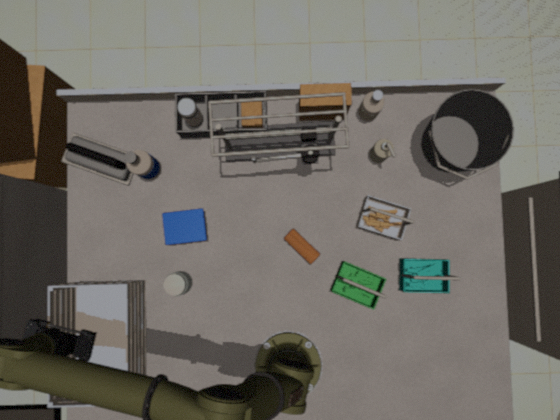

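The top view shows the stand at (280,130), with the hub at (310,150). The white basket is at (383,218), the tub at (185,226) and the brush at (302,246). Green and turquoise look-alikes are at (358,285) and (426,275). I'll enlarge the stand and basket.

```bash
python3 - <<'E'
import numpy as np,cv2
t=np.load('last_top.npz')['frame'][:,:,::-1];s=np.load('last_scene.npz')['frame'][:,:,::-1]
a=cv2.resize(t[85:255,195:425],None,fx=3.4,fy=3.4,interpolation=cv2.INTER_CUBIC)
cv2.imwrite('pics/t1.png',np.clip(a*1.6,0,255).astype(np.uint8))
b=cv2.resize(s[185:325,95:395],None,fx=2.6,fy=2.6,interpolation=cv2.INTER_CUBIC)
cv2.imwrite('pics/s1.png',np.clip(b*1.4,0,255).astype(np.uint8))
E
```

```text
(no output)
```

View pics/t1.png

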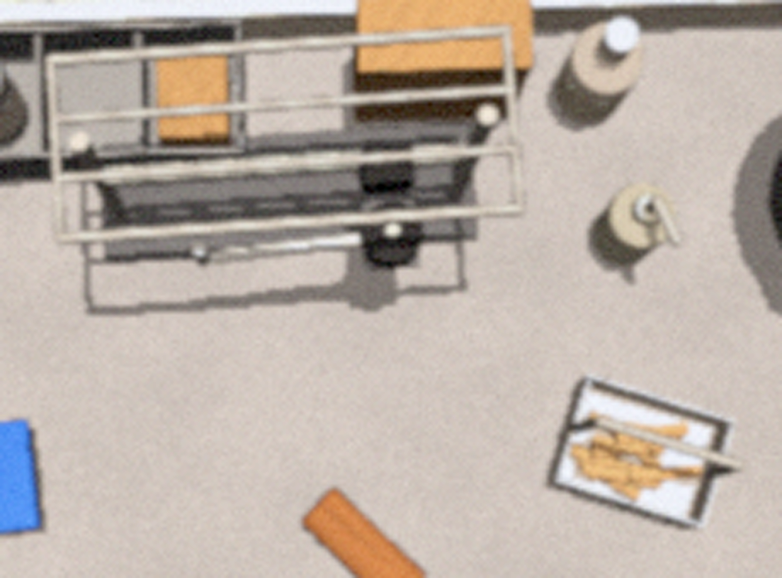

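View pics/s1.png

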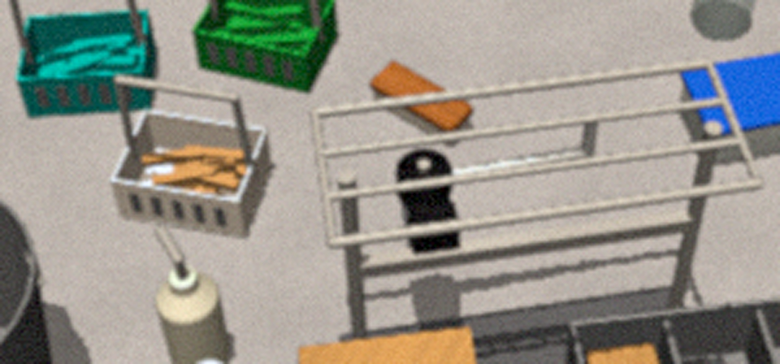

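```bash
python3 - <<'E'
from h import *
t=np.load('last_top.npz');s=np.load('last_scene.npz')
for n,u,v,h in [('rodL',62,239,.33),('rodR',520,211,.33),('hub',392,230,.235),('tip',199,251,.265),('b1',590,418,.185),('b2',740,466,.185)]:
    print(n,ptz(t,195+u/3.4,85+v/3.4,h).round(4))
for n,u,v,h in [('rodL',712,65,.33),('rodR',316,112,.33),('hub',424,162,.235),('tip',590,122,.265),('b1',117,79,.185),('b2',242,97,.185)]:
    print(n,ptz(s,95+u/2.6,185+v/2.6,h).round(4), pt(s,95+u/2.6,185+v/2.6).round(4))
L=ptz(t,195+62/3.4,85+239/3.4,.33);Rr=ptz(t,195+520/3.4,85+211/3.4,.33)
ey=(L-Rr)/np.linalg.norm(L-Rr);ex=np.array([ey[1],-ey[0],0]);print(np.linalg.norm(L-Rr),np.degrees(np.arctan2(ex[1],ex[0])))
c=(L+Rr)/2+.005*ex;H=c-.09*ey;print('c',c,'hinge',H,'tip',H+.17*ey,'tiphome',H-.17*ex)
for n,c,u,v in[('tub',t,185,226),('brush',t,302,246),('pump',t,382,150)]:print(n,pt(t,u,v).round(3))
E
```

```text
rodL [0.6625 0.1925 0.33  ]
rodR [ 0.6748 -0.1867  0.33  ]
hub [ 0.6799 -0.0856  0.235 ]
tip [0.6608 0.0833 0.265 ]
b1 [ 0.5123 -0.2619  0.185 ]
b2 [ 0.4651 -0.3953  0.185 ]
rodL [0.6674 0.1978 0.33  ] [0.6652 0.1965 0.3278]
rodR [ 0.6784 -0.183   0.33  ] [ 0.68   -0.1842  0.3323]
hub [ 0.673  -0.0828  0.235 ] [ 0.6744 -0.0832  0.2381]
tip [0.6684 0.0828 0.265 ] [0.7188 0.0652 0.3282]
b1 [ 0.4727 -0.3947  0.185 ] [ 0.4658 -0.3959  0.1793]
b2 [ 0.5167 -0.2615  0.185 ] [ 0.3424 -0.2765 -0.0021]
0.3794303438061907 1.8640024973839957
c [0.67364619 0.0030426  0.33      ] hinge [ 0.67657364 -0.08690978  0.33      ] tip [0.67104401 0.08300027 0.33      ] tiphome [ 0.5066636  -0.09243941  0.33      ]
tub [0.478 0.327 0.069]
brush [ 0.402 -0.058  0.041]
pump [ 0.702 -0.322  0.129]
```

```bash
cat >> h.py <<'E'
def tool(tilt,yaw=0,flip=False):
    """tool leaning: z=(sin tilt*dir(yaw), -cos tilt), closing axis horizontal"""
    d=np.array([np.cos(np.radians(yaw)),np.sin(np.radians(yaw)),0]);s,c=np.sin(np.radians(tilt)),np.cos(np.radians(tilt))
    z=s*d-[0,0,c];y=np.cross([0,0,1],d);x=np.cross(y,z);m=np.c_[x,y,z]
    return R.from_matrix(m)
def go(*wps):
    """wps: (grasp-point pos, R); prints translation & turn per row for each leg"""
    o=env.get_obs();p=np.array(o['tool_pos']);r=R.from_euler('xyz',o['tool_rot'],degrees=True)
    for g,rt in wps:
        q=np.array(g)+rt.apply([0,0,env.grip_point_offset]);w=(r.inv()*rt).as_rotvec()
        n=max(1,int(np.ceil(max(np.linalg.norm(q-p)/.055,np.degrees(np.linalg.norm(w))/9.5))))
        print('leg',n,'rows; turn each',(w/n/np.pi).round(3).tolist())
        for k in range(n):
            rk=r*R.from_rotvec(w*k/n);print('  ',(rk.inv().apply((q-p)/n)/.08).round(2).tolist())
        p,r=q,rt
E
python3 - <<'E'
from h import *
o=env.get_obs();r=R.from_euler('xyz',o['tool_rot'],degrees=True)
up=np.array(o['tool_pos'])+[0.02,-.04,.2+env.grip_point_offset]
T=tool(45);tip=np.array([.668,.083,.248])
go((up,r),(tip-T.apply([0,0,.13]),T))
E
```

```text
leg 4 rows; turn each [0.0, 0.0, 0.0]
   [-0.09, -0.11, -0.62]
   [-0.09, -0.11, -0.62]
   [-0.09, -0.11, -0.62]
   [-0.09, -0.11, -0.62]
leg 12 rows; turn each [-0.003, -0.021, -0.006]
   [-0.54, -0.41, 0.06]
   [-0.53, -0.42, 0.09]
   [-0.52, -0.43, 0.12]
   [-0.5, -0.44, 0.15]
   [-0.48, -0.45, 0.18]
   [-0.46, -0.46, 0.21]
   [-0.43, -0.47, 0.23]
   [-0.41, -0.48, 0.25]
   [-0.38, -0.49, 0.28]
   [-0.35, -0.5, 0.3]
   [-0.33, -0.51, 0.31]
   [-0.29, -0.52, 0.33]
```

```bash
python3 -m creep '{"translation":[[-0.09,-0.11,-0.62],[-0.09,-0.11,-0.62],[-0.09,-0.11,-0.62],[-0.09,-0.11,-0.62]],"turn":[[0,0,0],[0,0,0],[0,0,0],[0,0,0]],"grip":[1,1,1,1]}' 30
python3 -m creep '{"translation":[[-0.54,-0.41,0.06],[-0.53,-0.42,0.09],[-0.52,-0.43,0.12],[-0.5,-0.44,0.15]],"turn":[[-0.003,-0.021,-0.006],[-0.003,-0.021,-0.006],[-0.003,-0.021,-0.006],[-0.003,-0.021,-0.006]],"grip":[1,1,1,1]}'
python3 -m creep '{"translation":[[-0.48,-0.45,0.18],[-0.46,-0.46,0.21],[-0.43,-0.47,0.23],[-0.41,-0.48,0.25]],"turn":[[-0.003,-0.021,-0.006],[-0.003,-0.021,-0.006],[-0.003,-0.021,-0.006],[-0.003,-0.021,-0.006]],"grip":[1,1,1,1]}'
python3 -m creep '{"translation":[[-0.38,-0.49,0.28],[-0.35,-0.5,0.3],[-0.33,-0.51,0.31],[-0.29,-0.52,0.33],[0,0,0]],"turn":[[-0.003,-0.021,-0.006],[-0.003,-0.021,-0.006],[-0.003,-0.021,-0.006],[-0.003,-0.021,-0.006],[0,0,0]],"grip":[1,1,1,1,1]}'
python3 - <<'E'
from h import *
T=tool(45);tip=np.array([.668,.083,.248]);print(tip-T.apply([0,0,.13-.0187]),T.as_euler('xyz',degrees=True))
go((tip-T.apply([0,0,.13]),T),(tip-T.apply([0,0,.06]),T))
w=cam('wrist','w0.png');print(w['K'].tolist())
E
```

```text
time_s: 0.6
tool_pos: [0.1777, 0.5886, 0.3826]
tool_rot: [-180.0, 0.0, 165.9]
force: [0.3, 1.2, 0.4]
grip_width: 0.0871
grasp_force: 0.0
time_s: 1.1
tool_pos: [0.3155, 0.4186, 0.3623]
tool_rot: [178.4, 15.3, 170.1]
force: [-1.0, 0.7, 1.1]
grip_width: 0.0871
grasp_force: 0.0
time_s: 1.6
tool_pos: [0.4364, 0.2785, 0.3456]
tool_rot: [177.9, 28.1, 173.6]
force: [-0.1, 1.9, 0.7]
grip_width: 0.087
grasp_force: 0.0
time_s: 2.22
tool_pos: [0.5891, 0.1502, 0.3035]
tool_rot: [-179.3, 39.6, 177.9]
force: [-0.5, 0.1, -0.1]
grip_width: 0.0871
grasp_force: 0.0
[0.58929902 0.083      0.32670098] [180.  45. 180.]
leg 2 rows; turn each [-0.006, -0.015, -0.004]
   [-0.11, -0.42, -0.1]
   [-0.1, -0.42, -0.1]
leg 2 rows; turn each [0.0, 0.0, 0.0]
   [0.0, 0.0, 0.44]
   [0.0, 0.0, 0.44]
[[325.19226210127806, 0.0, 281.15348916873023], [0.0, 325.19226210127806, 205.531731134608], [0.0, 0.0, 1.0]]
```

```bash
python3 -m creep '{"translation":[[-0.07,-0.28,-0.07],[-0.07,-0.28,-0.07],[-0.07,-0.28,-0.07],[0,0,0]],"turn":[[-0.004,-0.01,-0.003],[-0.004,-0.01,-0.003],[-0.004,-0.01,-0.003],[0,0,0]],"grip":[1,1,1,1]}'
python3 - <<'E'
from h import *
T=tool(45);tip=np.array([.668,.083,.248])
go((tip-T.apply([0,0,.13]),T),(tip-T.apply([0,0,.06]),T))
w=cam('wrist','w1.png')
cv2.imwrite('pics/w1.png',np.clip(w['frame'][:,:,::-1]*1.5,0,255).astype(np.uint8))
def proj(p):
    c=cv2.Rodrigues(w['rvec'])[0]@p+w['tvec'].ravel();th=np.arctan2(np.hypot(c[0],c[1]),c[2]);d=c[:2]/np.hypot(c[0],c[1])
    return w['K'][:2,2]+w['K'][0,0]*th*d
for p in([.668,.083,.267],[.668,.083,.222],[.677,-.086,.23]):print(proj(np.array(p)).round())
E
```

```text
time_s: 2.78
tool_pos: [0.6316, 0.1061, 0.319]
tool_rot: [-179.1, 43.6, -179.5]
force: [0.6, 0.3, -0.4]
grip_width: 0.0867
grasp_force: 0.0
leg 1 rows; turn each [-0.003, -0.008, 0.002]
   [0.32, -0.29, -0.43]
leg 2 rows; turn each [0.0, 0.0, 0.0]
   [0.0, 0.0, 0.44]
   [0.0, 0.0, 0.44]
[254. 195.]
[257. 154.]
[ 97. 169.]
```

View pics/w1.png

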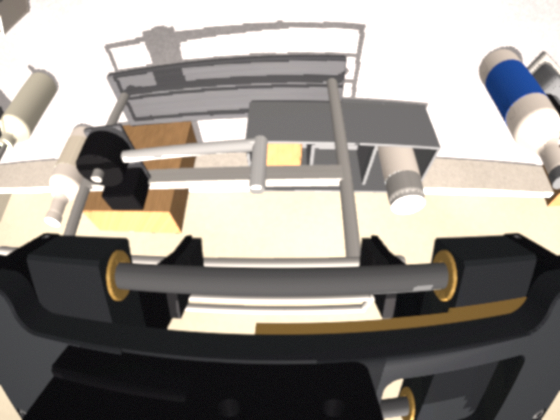

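The wrist view shows the pin from (258,143) at its base to (258,188) at its top, with the hub at (103,155). The prediction was within about 8 px, so I'll refine with depth.

```bash
cat >> h.py <<'E'
def fish(w,u,v,k=1):
    d=np.array([u,v])-w['K'][:2,2];r=np.hypot(*d);th=r/w['K'][0,0]
    ray=np.r_[d/r*np.tan(th),1];p=w['z_map'][v-k:v+k+1,u-k:u+k+1];z=np.median(p[p>0])
    return cv2.Rodrigues(w['rvec'])[0].T@(ray*z-w['tvec'].ravel())
E
python3 - <<'E'
from h import *
w=np.load('last_wrist.npz')
for u,v in[(258,150),(258,160),(258,170),(258,180),(258,187),(200,152),(98,177)]:print(u,v,fish(w,u,v).round(4))
T=tool(45);tip=np.array([.664,.083,.248])
go((tip-T.apply([0,0,.13]),T),(tip-T.apply([0,0,.06]),T),(tip,T))
E
```

```text
258 150 [0.6551 0.0851 0.2286]
258 160 [0.6549 0.0858 0.2401]
258 170 [0.655  0.0863 0.2508]
258 180 [0.6551 0.0869 0.261 ]
258 187 [0.6576 0.087  0.2662]
200 152 [0.6657 0.0295 0.2212]
98 177 [ 0.6754 -0.0802  0.241 ]
leg 1 rows; turn each [-0.003, -0.008, 0.002]
   [0.35, -0.31, -0.46]
leg 2 rows; turn each [0.0, 0.0, 0.0]
   [0.0, 0.0, 0.44]
   [0.0, 0.0, 0.44]
leg 2 rows; turn each [0.0, 0.0, 0.0]
   [0.0, 0.0, 0.37]
   [0.0, 0.0, 0.37]
```

```bash
python3 -m creep '{"translation":[[0.18,-0.16,-0.24],[0.18,-0.14,-0.23],[0,0,0]],"turn":[[-0.002,-0.004,0.001],[-0.001,-0.004,0.001],[0,0,0]],"grip":[1,1,1]}'
python3 - <<'E'
from h import *
T=tool(45);tip=np.array([.662,.0855,.248])
go((tip-T.apply([0,0,.09]),T),(tip,T))
E
```

```text
time_s: 3.2
tool_pos: [0.6243, 0.0989, 0.2898]
tool_rot: [-178.1, 42.4, -179.3]
force: [0.2, 0.8, -0.5]
grip_width: 0.0872
grasp_force: 0.0
leg 1 rows; turn each [-0.008, -0.014, 0.003]
   [0.05, -0.17, -0.18]
leg 2 rows; turn each [0.0, 0.0, 0.0]
   [0.0, 0.0, 0.56]
   [0.0, 0.0, 0.56]
```

```bash
python3 -m creep '{"translation":[[0,0,-0.2],[0,0,0],[0,0,0]],"turn":[[0,0,0],[0,0,0],[0,0,0]],"grip":[1,1,1]}'
python3 - <<'E'
from h import *
o=env.get_obs();print(o['qpos'].round(1),o['joint_velocities'].round(1))
T=tool(45);tip=np.array([.662,.0855,.248])
go((tip-T.apply([0,0,.09]),T),(tip,T))
E
```

```text
time_s: 3.58
tool_pos: [0.6218, 0.104, 0.3009]
tool_rot: [-178.1, 42.3, -179.1]
force: [-0.1, 0.1, -0.0]
grip_width: 0.087
grasp_force: 0.0
[-10.8 -17.2  -9.2 117.6  18.9  41.1  59.5] [ 3.6  0.1 -1.4  0.4  0.2  0.2 -0.2]
leg 1 rows; turn each [-0.007, -0.015, 0.004]
   [0.12, -0.23, -0.06]
leg 2 rows; turn each [0.0, 0.0, 0.0]
   [0.0, 0.0, 0.56]
   [0.0, 0.0, 0.56]
```

```bash
python3 - <<'E'
from h import *
T=tool(42);tip=np.array([.662,.0855,.248])
go((tip-T.apply([0,0,.045]),T),(tip,T))
E
```

```text
leg 1 rows; turn each [-0.007, 0.002, 0.004]
   [0.07, -0.22, 0.5]
leg 1 rows; turn each [0.0, 0.0, 0.0]
   [0.0, 0.0, 0.56]
```

```bash
python3 -m creep '{"translation":[[0.03,-0.08,0.17],[0.02,-0.08,0.17],[0.02,-0.08,0.16],[0,0,0]],"turn":[[-0.003,0.001,0.001],[-0.002,0.001,0.001],[-0.002,0,0.001],[0,0,0]],"grip":[1,1,1,1]}'
python3 - <<'E'
from h import *
o=env.get_obs();print(o['qpos'].round(1))
T=tool(42);tip=np.array([.662,.0855,.248])
go((tip-T.apply([0,0,.045]),T),(tip,T))
E
```

```text
time_s: 4.08
tool_pos: [0.6445, 0.0793, 0.2654]
tool_rot: [-179.8, 41.8, 179.8]
force: [-0.3, 0.5, 0.3]
grip_width: 0.087
grasp_force: 0.0
[-10.4 -14.   -5.1 119.1  16.7  35.5  63.7]
leg 1 rows; turn each [-0.002, -0.001, -0.001]
   [-0.02, 0.08, -0.02]
leg 1 rows; turn each [0.0, 0.0, 0.0]
   [0.0, 0.0, 0.56]
```

```bash
python3 -m creep '{"translation":[[0,0.04,0.18],[0,0.03,0.18],[0,0,0.18],[0,0,0]],"turn":[[-0.001,-0.001,0],[-0.001,0,0],[0,0,0],[0,0,0]],"grip":[1,1,1,1]}'
python3 -m creep '{"translation":[[0,0,0],[0,0,0],[0,0,0],[0,0,0]],"turn":[[0,0,0],[0,0,0],[0,0,0],[0,0,0]],"grip":[0,0,0,0]}' 35
python3 - <<'E'
from h import *
o=env.get_obs();print(o['qpos'].round(1));T=R.from_euler('xyz',o['tool_rot'],degrees=True);print(o['tool_pos']-T.apply([0,0,.0187]))
w=cam('wrist','w2.png')
E
```

```text
time_s: 4.58
tool_pos: [0.6735, 0.0871, 0.2336]
tool_rot: [179.9, 42.0, 180.0]
force: [-0.0, 0.5, -0.9]
grip_width: 0.0867
grasp_force: 0.0
time_s: 5.08
tool_pos: [0.6737, 0.0873, 0.2362]
tool_rot: [179.9, 42.2, 180.0]
force: [-0.0, -0.7, -0.0]
grip_width: 0.055
grasp_force: 0.0
[ -9.8  -9.1  -5.6 118.7  18.8  30.6  61.6]
[0.66115188 0.08725955 0.25009264]
```

View pics/w2.png

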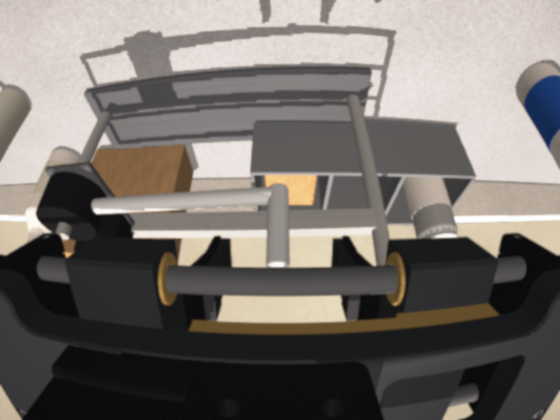

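```bash
python3 -m creep '{"translation":[[0,0,0],[0,0,0],[0,0,0],[0,0,0],[0,0,0]],"turn":[[0,0,0],[0,0,0],[0,0,0],[0,0,0],[0,0,0]],"grip":[0,0,0,0,0]}' 35
cat >> h.py <<'E'
def arc(H,th,a1,tilt1,n,rad=.17,da=None):
    o=env.get_obs();p=np.array(o['tool_pos']);r=R.from_euler('xyz',o['tool_rot'],degrees=True)
    g=p-r.apply([0,0,.0187]);a0=np.degrees(np.arctan2(*(g-[*H,0])[[1,0]]))-90-th;z=r.apply([0,0,1]);t0=np.degrees(np.arctan2(np.hypot(z[0],z[1]),-z[2]))
    print('a0',a0,'rad',np.hypot(*(g[:2]-H)),'tilt',t0,'z',g[2])
    for k in range(1,n+1):
        a=np.radians(90+th+a0+(a1-a0)*k/n);rt=tool(t0+(tilt1-t0)*k/n);q=np.r_[np.array(H)+rad*np.array([np.cos(a),np.sin(a)]),g[2]]+rt.apply([0,0,.0187])
        print((r.inv().apply(q-p)/.08).round(2).tolist(),((r.inv()*rt).as_rotvec()/np.pi).round(3).tolist());p,r=q,rt
E
python3 - <<'E'
from h import *
arc([.671,-.083],3,40,30,10)
E
```

```text
time_s: 5.75
tool_pos: [0.6737, 0.0873, 0.2358]
tool_rot: [179.9, 42.1, 180.0]
force: [-0.1, 0.0, 0.9]
grip_width: 0.0038
grasp_force: 0.0
a0 0.30938736673383005 rad 0.1705307486194241 tilt 42.14343815541988 z 0.24967684064330187
[0.11, -0.02, -0.1] [0.001, 0.007, -0.0]
[0.11, -0.02, -0.1] [0.0, 0.007, 0.0]
[0.12, -0.03, -0.09] [0.0, 0.007, 0.0]
[0.11, -0.04, -0.09] [0.0, 0.007, 0.0]
[0.11, -0.05, -0.08] [0.0, 0.007, 0.0]
[0.11, -0.06, -0.08] [0.0, 0.007, 0.0]
[0.11, -0.07, -0.07] [0.0, 0.007, 0.0]
[0.11, -0.08, -0.07] [0.0, 0.007, 0.0]
[0.1, -0.09, -0.06] [0.0, 0.007, 0.0]
[0.1, -0.1, -0.06] [0.0, 0.007, 0.0]
```

The fingers closed to 4 mm, so the pin was not between them. I'll look at where it is.

```bash
python3 - <<'E'
from h import *
w=np.load('last_wrist.npz')
for u,v in[(278,195),(278,215),(278,235),(278,255),(278,262),(200,203),(65,230)]:print(u,v,fish(w,u,v).round(4))
w=cam('wrist');cv2.imwrite('pics/w3.png',w['frame'][:,:,::-1])
E
```

```text
278 195 [0.655  0.0857 0.2202]
278 215 [0.6548 0.0858 0.2351]
278 235 [0.655  0.0858 0.2487]
278 255 [0.6552 0.0859 0.2615]
278 262 [0.6555 0.0859 0.2658]
200 203 [0.6636 0.0334 0.2206]
65 230 [ 0.6734 -0.0786  0.2385]
```

View pics/w3.png

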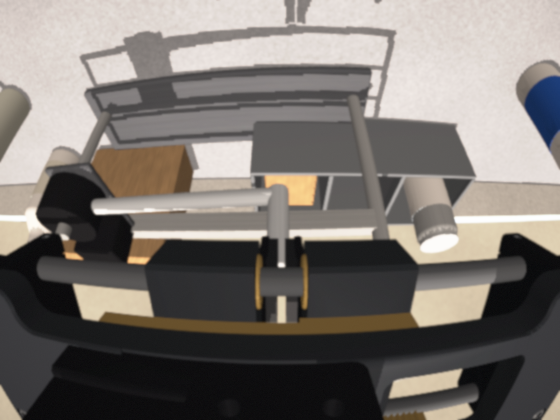

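```bash
python3 - <<'E'
from h import *
w=np.load('last_wrist.npz')
o=env.get_obs();T=R.from_euler('xyz',o['tool_rot'],degrees=True);print(o['grip_width'],o['grasp_force'])
for u,v in[(268,242),(296,242),(268,250),(296,250),(278,225),(278,235),(281,245),(281,255),(281,265),(281,300)]:
    p=fish(w,u,v,0);print(u,v,p.round(4),'tool',T.inv().apply(p-o['tool_pos']).round(4))
def proj(p):
    c=cv2.Rodrigues(w['rvec'])[0]@p+w['tvec'].ravel();th=np.arctan2(np.hypot(c[0],c[1]),c[2]);d=c[:2]/np.hypot(c[0],c[1])
    return w['K'][:2,2]+w['K'][0,0]*th*d
print(proj(o['tool_pos']),proj(o['tool_pos']-T.apply([0,0,.0187])))
cv2.imwrite('pics/w4.png',cv2.resize(np.clip(w['frame'][170:340,200:370,::-1]*2.2,0,255).astype(np.uint8),None,fx=3.5,fy=3.5,interpolation=cv2.INTER_CUBIC))
E
```

```text
0.0025458745472672806 0.0
268 242 [0.632  0.081  0.2642] tool [ 0.0118 -0.0062 -0.0491]
296 242 [0.6324 0.0951 0.264 ] tool [ 0.0116  0.008  -0.0486]
268 250 [0.6286 0.0812 0.2703] tool [ 0.0103 -0.0059 -0.0559]
296 250 [0.6251 0.0947 0.2719] tool [ 0.0118  0.0075 -0.0594]
278 225 [0.6549 0.0858 0.2416] tool [ 0.01   -0.0014 -0.0169]
278 235 [0.6544 0.0858 0.2486] tool [ 0.0057 -0.0014 -0.0225]
281 245 [0.6549 0.0876 0.2549] tool [ 0.0011  0.0004 -0.0268]
281 255 [0.6551 0.0876 0.2612] tool [-0.0032  0.0004 -0.0313]
281 265 [0.6577 0.0876 0.2663] tool [-0.0086  0.0004 -0.0333]
281 300 [ 1.8534  0.0881 -0.0549] tool [-6.7980e-01 -6.0000e-04  1.0071e+00]
[280.47667972 231.1465567 ] [280.4028681  241.60542104]
```

View pics/w4.png

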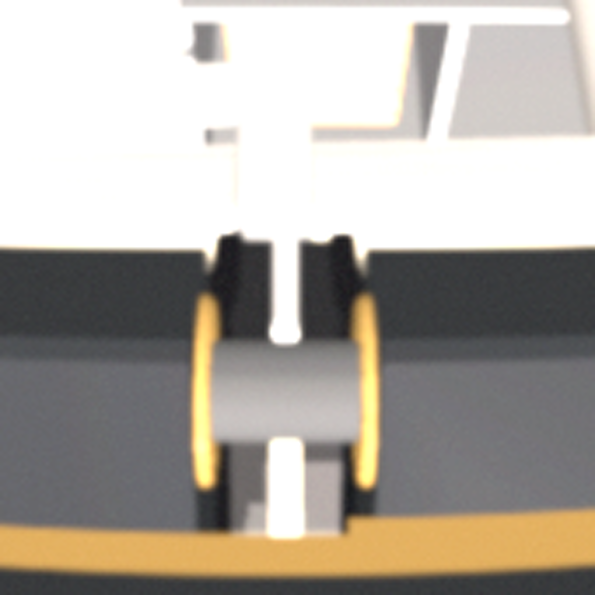

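```bash
python3 - <<'E'
from h import *
w=np.load('last_wrist.npz');o=env.get_obs();T=R.from_euler('xyz',o['tool_rot'],degrees=True)
c=-cv2.Rodrigues(w['rvec'])[0].T@w['tvec'].ravel();print('cam tool',T.inv().apply(c-o['tool_pos']).round(4))
print('axis',T.inv().apply(cv2.Rodrigues(w['rvec'])[0][2]).round(3))
for u in(264,268,296,300):
  for v in range(232,262,3):
    p=fish(w,u,v,0);print(u,v,T.inv().apply(p-o['tool_pos']).round(4))
s=cam('scene');t=cam('top')
a=cv2.resize(s['frame'][150:270,200:400,::-1],None,fx=3.2,fy=3.2,interpolation=cv2.INTER_CUBIC)
cv2.imwrite('pics/s2.png',np.clip(a*1.5,0,255).astype(np.uint8))
E
```

```text
cam tool [ 0.0724  0.0005 -0.2015]
axis [-0.263 -0.     0.965]
264 232 [-0.0271 -0.015   0.0732]
264 235 [-0.0314 -0.0153  0.0769]
264 238 [ 0.0119 -0.0084 -0.0437]
264 241 [ 0.0117 -0.0083 -0.0473]
264 244 [ 0.0121 -0.008  -0.0525]
264 247 [ 0.0117 -0.0079 -0.0554]
264 250 [ 0.0116 -0.0077 -0.059 ]
264 253 [ 0.0116 -0.0075 -0.0625]
264 256 [ 0.0115 -0.0074 -0.0657]
264 259 [ 0.0118 -0.0072 -0.0697]
268 232 [ 0.0055 -0.0075 -0.0168]
268 235 [ 0.0042 -0.0074 -0.0185]
268 238 [ 0.0117 -0.0064 -0.0431]
268 241 [ 0.0116 -0.0062 -0.0472]
268 244 [ 0.0119 -0.0061 -0.0519]
268 247 [ 0.0117 -0.0059 -0.0553]
268 250 [ 0.0103 -0.0059 -0.0559]
268 253 [ 0.0105 -0.0058 -0.0598]
268 256 [ 0.0101 -0.0057 -0.0626]
268 259 [ 0.01   -0.0055 -0.0658]
296 232 [-0.0274  0.0138  0.074 ]
296 235 [-0.0318  0.014   0.078 ]
296 238 [ 0.012   0.0082 -0.044 ]
296 241 [ 0.0115  0.008  -0.047 ]
296 244 [ 0.0116  0.0079 -0.0513]
296 247 [ 0.0115  0.0077 -0.0549]
296 250 [ 0.0118  0.0075 -0.0594]
296 253 [ 0.0115  0.0074 -0.0623]
296 256 [ 0.0102  0.0074 -0.0628]
296 259 [ 0.0101  0.0073 -0.066 ]
300 232 [-0.0277  0.0174  0.0747]
300 235 [-0.0315  0.0176  0.0771]
300 238 [ 0.0119  0.0102 -0.0438]
300 241 [ 0.0114  0.0101 -0.0466]
300 244 [ 0.0117  0.0098 -0.0515]
300 247 [ 0.0114  0.0097 -0.0547]
300 250 [ 0.0112  0.0095 -0.0581]
300 253 [ 0.0115  0.0093 -0.0623]
300 256 [ 0.0114  0.0091 -0.0656]
300 259 [ 0.0118  0.0089 -0.0696]
```

View pics/s2.png

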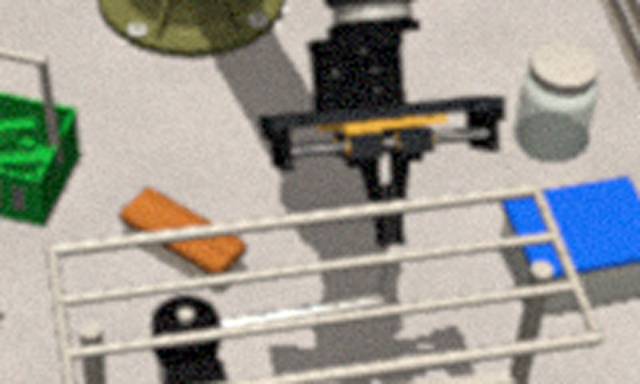

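```bash
python3 - <<'E'
from h import *
s=np.load('last_scene.npz');o=env.get_obs();T=R.from_euler('xyz',o['tool_rot'],degrees=True)
for n,q in(('tcp',[0,0,0]),('gp',[0,0,-.0187]),('-43',[0,0,-.043]),('-70',[0,0,-.07])):
    p=o['tool_pos']+T.apply(q);print(n,cv2.projectPoints(p.reshape(1,3),s['rvec'],s['tvec'],s['K'],None)[0].ravel().round(1))
for cu,cv_ in[(380,243),(398,243),(380,235),(398,235),(380,222),(398,225),(375,180),(398,180)]:
    p=pt(s,200+cu/3.2,150+cv_/3.2,w=0);print(cu,cv_,p.round(4),T.inv().apply(p-o['tool_pos']).round(4))
t=np.load('last_top.npz')
for n,q in(('tcp',[0,0,0]),('-43',[0,0,-.043])):
    p=o['tool_pos']+T.apply(q);print(n,cv2.projectPoints(p.reshape(1,3),t['rvec'],t['tvec'],t['K'],None)[0].ravel().round(1))
E
```

```text
tcp [323.2 240.7]
gp [322.6 233.6]
-43 [321.8 224.3]
-70 [321.  213.9]
380 243 [0.6557 0.0741 0.2787] [-0.0154 -0.0131 -0.044 ]
398 243 [0.6503 0.0916 0.2703] [-0.0058  0.0044 -0.0412]
380 235 [0.6493 0.0753 0.2792] [-0.011  -0.0118 -0.0486]
398 235 [0.6466 0.0921 0.2738] [-0.0054  0.0049 -0.0464]
380 222 [0.6456 0.0753 0.2903] [-0.0157 -0.0119 -0.0594]
398 225 [0.642  0.0925 0.2803] [-0.0063  0.0054 -0.0542]
375 180 [0.6195 0.0764 0.3113] [-0.0105 -0.0107 -0.0924]
398 180 [0.6201 0.0947 0.3094] [-0.0096  0.0076 -0.0906]
tcp [252.7 156.3]
-43 [252.3 164.1]
```

The scene and wrist depth maps agree that the real fingertips end about 42 mm short of the reported TCP. I'll use a measured grasp-point offset of 60.5 mm instead. Next I open the gripper and advance by that difference.

```bash
sed -i 's/env.grip_point_offset\])/GO])/; s/\.0187/GO/g; 1i GO=0.0605' h.py
python3 -m creep '{"translation":[[0,0,-0.1],[0,0,0],[0,0,0],[0,0,0],[0,0,0]],"turn":[[0,0,0],[0,0,0],[0,0,0],[0,0,0],[0,0,0]],"grip":[0.8,0.8,0.8,0.8,0.8]}' 35
python3 -m creep '{"translation":[[0,0,0],[0,0,0],[0,0,0]],"turn":[[0,0,0],[0,0,0],[0,0,0]],"grip":[0.8,0.8,0.8]}'
python3 - <<'E'
from h import *
print(env.get_obs()['qpos'].round(1));go((np.array([.662,.0865,.249]),tool(42)))
E
```

```text
time_s: 6.52
tool_pos: [0.6683, 0.0872, 0.2416]
tool_rot: [179.9, 42.1, 180.0]
force: [-0.8, 0.4, -1.1]
grip_width: 0.043
grasp_force: 0.0
time_s: 6.9
tool_pos: [0.6683, 0.0872, 0.2418]
tool_rot: [179.9, 42.1, 180.0]
force: [0.5, -0.4, 0.7]
grip_width: 0.0676
grasp_force: 0.0
[ -9.9 -10.   -5.6 118.8  18.4  31.4  62. ]
leg 1 rows; turn each [0.001, 0.001, -0.0]
   [-0.0, -0.01, 0.64]
```

```bash

python3 -m creep '{"translation":[[0,-0.01,0.16],[0,0,0.16],[0,0,0.16],[0,0,0.16],[0,0,0]],"turn":[[0,0,0],[0,0,0],[0,0,0],[0,0,0],[0,0,0]],"grip":[0.8,0.8,0.8,0.8,0.8]}'
python3 -m creep '{"translation":[[0,0,0],[0,0,0],[0,0,0],[0,0,0],[0,0,0]],"turn":[[0,0,0],[0,0,0],[0,0,0],[0,0,0],[0,0,0]],"grip":[0,0,0,0,0]}' 35
python3 -m creep '{"translation":[[0,0,0],[0,0,0],[0,0,0]],"turn":[[0,0,0],[0,0,0],[0,0,0]],"grip":[0,0,0]}'
python3 - <<'E'
from h import *
print(env.get_obs()['qpos'].round(1))
arc([.671,-.083],3,40,32,10)
E
```

```text
time_s: 7.52
tool_pos: [0.7026, 0.0862, 0.2018]
tool_rot: [179.9, 42.0, 180.0]
force: [0.3, -0.8, 0.6]
grip_width: 0.0693
grasp_force: 0.0
time_s: 8.15
tool_pos: [0.7027, 0.0866, 0.2039]
tool_rot: [179.9, 42.2, 179.9]
force: [-0.1, -0.4, 0.5]
grip_width: 0.0274
grasp_force: 0.0
time_s: 8.52
tool_pos: [0.7028, 0.0852, 0.2037]
tool_rot: [179.9, 42.1, 179.9]
force: [-0.5, -3.7, 1.1]
grip_width: 0.0129
grasp_force: 35.0
[ -9.   -3.7  -5.5 117.8  21.6  26.3  59.3]
a0 0.0043138561175197765 rad 0.16837090536502064 tilt 42.127087658879915 z 0.24861621964989028
[0.12, 0.01, -0.1] [0.0, 0.006, -0.0]
[0.12, -0.02, -0.1] [0.0, 0.006, 0.0]
[0.12, -0.03, -0.09] [0.0, 0.006, 0.0]
[0.12, -0.04, -0.09] [0.0, 0.006, 0.0]
[0.12, -0.05, -0.09] [0.0, 0.006, 0.0]
[0.12, -0.06, -0.08] [0.0, 0.006, 0.0]
[0.12, -0.07, -0.08] [0.0, 0.006, 0.0]
[0.12, -0.08, -0.07] [0.0, 0.006, 0.0]
[0.11, -0.09, -0.07] [0.0, 0.006, 0.0]
[0.11, -0.1, -0.06] [0.0, 0.006, 0.0]
```

Gripped at 13 mm with 35 N. Now I swing the arm.

```bash

python3 -m creep '{"translation":[[0.12,0,-0.1],[0.12,-0.01,-0.1],[0.12,-0.03,-0.09],[0.12,-0.04,-0.09],[0.12,-0.05,-0.09]],"turn":[[0,0.006,0],[0,0.006,0],[0,0.006,0],[0,0.006,0],[0,0.006,0]],"grip":[0,0,0,0,0]}'
python3 - <<'E'
from h import *
print(env.get_obs()['qpos'].round(1))
arc([.671,-.083],3,45,30,5)
E
```

```text
time_s: 9.15
tool_pos: [0.6415, 0.069, 0.2002]
tool_rot: [-179.8, 36.6, 179.8]
force: [10.1, -16.1, -7.4]
grip_width: 0.0131
grasp_force: 34.9
[ -9.9  -9.2  -3.7 120.1  14.1  34.1  66.8]
a0 20.292004444087596 rad 0.16588193643147944 tilt 36.58378864176427 z 0.24876291912834697
[0.17, -0.03, -0.11] [-0.002, 0.007, -0.001]
[0.15, -0.09, -0.09] [0.0, 0.007, 0.0]
[0.14, -0.11, -0.08] [0.0, 0.007, 0.0]
[0.13, -0.12, -0.08] [0.0, 0.007, 0.0]
[0.13, -0.13, -0.07] [0.0, 0.007, 0.0]
```

```bash

python3 -m creep '{"translation":[[0.14,-0.11,-0.1],[0.15,-0.1,-0.09],[0.14,-0.11,-0.08],[0.13,-0.12,-0.08],[0.13,-0.13,-0.07]],"turn":[[-0.001,0.007,-0.001],[0,0.007,0],[0,0.007,0],[0,0.007,0],[0,0.007,0]],"grip":[0,0,0,0,0]}'
python3 - <<'E'
from h import *
print(env.get_obs()['qpos'].round(1))
arc([.671,-.086],3,75,20,5)
E
```

```text
time_s: 9.78
tool_pos: [0.5785, 0.025, 0.1971]
tool_rot: [-179.9, 30.5, -179.9]
force: [22.1, -12.9, -14.9]
grip_width: 0.0129
grasp_force: 34.9
[ -9.8 -14.8   1.6 122.1   6.8  42.6  78.1]
a0 44.97643769354937 rad 0.16582675395736662 tilt 30.52795091249401 z 0.2492384164942418
[0.18, -0.14, -0.09] [-0.0, 0.012, 0.001]
[0.13, -0.19, -0.06] [0.0, 0.012, 0.0]
[0.12, -0.2, -0.05] [0.0, 0.012, 0.0]
[0.1, -0.21, -0.03] [0.0, 0.012, 0.0]
[0.08, -0.22, -0.02] [0.0, 0.012, 0.0]
```

```bash
python3 - <<'E'
from h import *
arc([.672,-.087],3,63,14,4,rad=.166)
E
```

```text
a0 44.951279543938625 rad 0.1672390758294118 tilt 30.52795091249401 z 0.2492384164942418
[0.13, -0.14, -0.05] [-0.0, 0.023, 0.001]
[0.14, -0.13, -0.04] [0.0, 0.023, 0.0]
[0.13, -0.14, -0.03] [0.0, 0.023, 0.0]
[0.12, -0.15, -0.02] [0.0, 0.023, 0.0]
```

```bash

python3 -m creep '{"translation":[[0.12,-0.15,-0.04],[0.13,-0.14,-0.03],[0.13,-0.14,-0.02],[0.12,-0.15,-0.02]],"turn":[[0,0.023,0],[0,0.023,0],[0,0.023,0],[0,0.023,0]],"grip":[0,0,0,0]}'
python3 - <<'E'
from h import *
print(env.get_obs()['qpos'].round(1))
arc([.672,-.087],3,85,4,4,rad=.166)
E
```

```text
time_s: 10.28
tool_pos: [0.5381, -0.0141, 0.1903]
tool_rot: [179.7, 13.9, -179.6]
force: [2.7, 2.0, -0.7]
grip_width: 0.0133
grasp_force: 35.0
[ -9.3  -7.4   7.4 111.7   1.2  61.8  88.1]
a0 60.953230805462084 rad 0.16522408459206964 tilt 13.901260149957254 z 0.24901192264238287
[0.13, -0.2, -0.02] [0.002, 0.014, 0.002]
[0.1, -0.21, -0.01] [0.0, 0.014, 0.0]
[0.07, -0.21, -0.01] [0.0, 0.014, 0.0]
[0.05, -0.22, -0.0] [0.0, 0.014, 0.0]
```

```bash

python3 -m creep '{"translation":[[0.12,-0.2,-0.01],[0.1,-0.21,-0.01],[0.07,-0.21,-0.01],[0.05,-0.22,0]],"turn":[[0.001,0.014,0.001],[0,0.014,0],[0,0.014,0],[0,0.014,0]],"grip":[0,0,0,0]}'
python3 - <<'E'
from h import *
arc([.672,-.087],3,91,3,2,rad=.166)
E
```

```text
time_s: 10.78
tool_pos: [0.5131, -0.0828, 0.1883]
tool_rot: [180.0, 4.1, -179.8]
force: [3.9, -0.1, 1.7]
grip_width: 0.0129
grasp_force: 35.0
a0 85.53619972268328 rad 0.16329100726602402 tilt 4.092521161007051 z 0.2486546940041937
[0.04, -0.1, -0.0] [0.0, 0.003, 0.001]
[0.0, -0.1, 0.0] [0.0, 0.003, 0.0]
```

```bash

python3 -m creep '{"translation":[[0.02,-0.1,0],[0,-0.1,0],[0,-0.04,0],[0,0,0]],"turn":[[0,0.003,0],[0,0.003,0],[0,0,0],[0,0,0]],"grip":[0,0,0,0]}'
python3 - <<'E'
from h import *
t=cam('top');cv2.imwrite('pics/t2.png',cv2.resize(t['frame'][85:255,195:425,::-1],None,fx=3.4,fy=3.4,interpolation=cv2.INTER_CUBIC))
E
```

```text
time_s: 11.28
tool_pos: [0.5118, -0.0906, 0.1881]
tool_rot: [179.2, 3.0, -179.4]
force: [2.2, 20.7, 5.9]
grip_width: 0.0132
grasp_force: 35.1
```

```bash

python3 -m creep '{"translation":[[0,0.02,0],[0,0,0],[0,0,0],[0,0,0],[0,0,0]],"turn":[[0,0,0],[0,0,0],[0,0,0],[0,0,0],[0,0,0]],"grip":[0.6,0.6,0.6,0.6,0.6]}'
python3 -m creep '{"translation":[[0,0,-0.3],[0,0,-0.5],[0,0,-0.6],[0,0,-0.5],[0,0,0]],"turn":[[0,0,0],[0,0,0],[0,0,0],[0,0,0],[0,0,0]],"grip":[1,1,1,1,1]}'
python3 - <<'E'
from h import *
print(env.get_obs()['qpos'].round(1))
w=cam('wrist','w5.png')
for q in [[.51,-.091,.267]]:
    p=np.array(q);c=cv2.Rodrigues(w['rvec'])[0]@p+w['tvec'].ravel();th=np.arctan2(np.hypot(c[0],c[1]),c[2]);print(w['K'][:2,2]+w['K'][0,0]*th*c[:2]/np.hypot(c[0],c[1]))
E
```

```text
time_s: 11.95
tool_pos: [0.5084, -0.1017, 0.1863]
tool_rot: [180.0, 2.7, -180.0]
force: [0.4, -0.7, -0.5]
grip_width: 0.05
grasp_force: 0.0
time_s: 12.58
tool_pos: [0.5031, -0.102, 0.342]
tool_rot: [-180.0, 3.1, -180.0]
force: [-0.4, 0.4, -0.7]
grip_width: 0.0858
grasp_force: 0.0
[-5.4 -3.1 13.6 89.3  0.3 90.7 98.2]
[293.22276855 205.19319016]
```

View pics/w5.png

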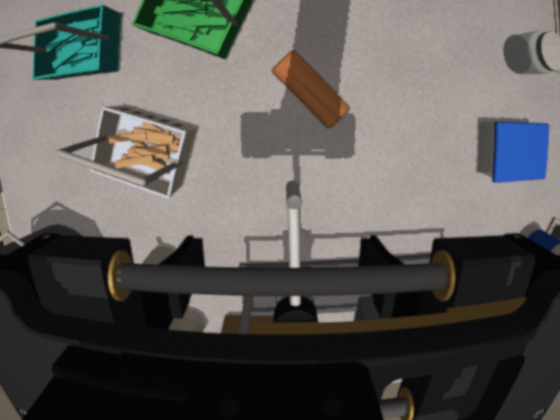

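The arm is out, with the pin at (293,188) and the hub at (295,310). The basket handle runs from (60,150) to (148,183). I'll measure both.

```bash
python3 - <<'E'
from h import *
w=np.load('last_wrist.npz')
for u,v in[(293,186),(293,190),(293,194),(294,215),(295,240),(294,285),(62,151),(80,157),(100,165),(120,172),(135,178),(148,183)]:print(u,v,fish(w,u,v,1).round(4),fish(w,u,v,2)[2].round(3))
# handle points by height in top camera, all cameras
for n in('top','scene'):
    c=np.load(f'last_{n}.npz');z=c['z_map'];v,u=np.nonzero(z>0);q=np.linalg.inv(c['K'])@np.vstack([u,v,np.ones(len(u))])*z[v,u]
    P=(cv2.Rodrigues(c['rvec'])[0].T@(q-c['tvec'].reshape(3,1))).T
    m=(P[:,2]>.168)&(P[:,2]<.2)&(abs(P[:,0]-.49)<.07)&(abs(P[:,1]+.33)<.09);X=P[m]
    if len(X)>5:
        mu=np.median(X,0);d=np.linalg.svd(X-X.mean(0))[2][0];s=(X-X.mean(0))@d;print(n,len(X),X.mean(0),d,s.min(),s.max(),'mid',X.mean(0)+d*(s.min()+s.max())/2)
E
```

```text
293 186 [ 0.5006 -0.0903  0.2364] 0.236
293 190 [ 0.5007 -0.0907  0.2504] 0.25
293 194 [ 0.5007 -0.0912  0.2638] 0.263
294 215 [ 0.5359 -0.0883  0.221 ] 0.221
295 240 [ 0.5643 -0.0868  0.2215] 0.222
294 285 [ 0.4661 -0.0981  0.4664] 0.467
62 151 [ 0.4639 -0.387   0.1819] 0.182
80 157 [ 0.4737 -0.3575  0.1817] 0.182
100 165 [ 0.4853 -0.3264  0.183 ] 0.182
120 172 [ 0.4952 -0.2978  0.1834] 0.183
135 178 [ 0.5031 -0.2773  0.184 ] 0.184
148 183 [ 0.5429 -0.3197  0.0518] 0.055
top 153 [ 0.4888933  -0.33305432  0.18339254] [-0.33047177 -0.94381502 -0.00126949] -0.07171050549038607 0.07163060141752173 mid [ 0.48890651 -0.33301661  0.18339259]
scene 180 [ 0.49090953 -0.33313604  0.18034103] [ 0.32569818  0.94546268 -0.00458448] -0.07023684716246076 0.06947122584363231 mid [ 0.49078485 -0.33349797  0.18034279]
```

The pin is at (0.508, -0.091), so the arm is home and the stand's yaw is about 1.8°. The handle's middle is at (0.490, -0.333, 0.180), with the bar at yaw 70.8°. I'll grip it 33 mm off its middle so the fingers pass beside the pin.

```bash
python3 - <<'E'
from h import *
go((np.array([.501,-.302,.30]),tool(0,-109.2)))
E
```

```text
leg 12 rows; turn each [0.001, 0.001, 0.051]
   [0.01, -0.21, 0.1]
   [-0.03, -0.21, 0.1]
   [-0.06, -0.2, 0.11]
   [-0.09, -0.19, 0.11]
   [-0.12, -0.17, 0.11]
   [-0.14, -0.15, 0.11]
   [-0.17, -0.12, 0.11]
   [-0.18, -0.09, 0.11]
   [-0.2, -0.06, 0.11]
   [-0.21, -0.03, 0.11]
   [-0.21, 0.0, 0.11]
   [-0.21, 0.03, 0.11]
```

```bash

python3 -m creep '{"translation":[[0.01,-0.21,0],[-0.03,-0.21,0],[-0.06,-0.2,0],[-0.09,-0.19,0]],"turn":[[0.001,0.001,0.051],[0.001,0.001,0.051],[0.001,0.001,0.051],[0.001,0.001,0.051]],"grip":[1,1,1,1]}' 60
python3 -m creep '{"translation":[[-0.12,-0.17,0.1],[-0.14,-0.15,0.1],[-0.17,-0.12,0.1],[-0.18,-0.09,0.1]],"turn":[[0.001,0.001,0.051],[0.001,0.001,0.051],[0.001,0.001,0.051],[0.001,0.001,0.051]],"grip":[1,1,1,1]}'
python3 -m creep '{"translation":[[-0.2,-0.06,0.1],[-0.21,-0.03,0.1],[-0.21,0,0.1],[-0.21,0.03,0.1],[0,0,0]],"turn":[[0.001,0.001,0.051],[0.001,0.001,0.051],[0.001,0.001,0.051],[0.001,0.001,0.051],[0,0,0]],"grip":[1,1,1,1,1]}'
python3 - <<'E'
from h import *
print(env.get_obs()['qpos'].round(1))
T=tool(0,-109.2);go((np.array([.501,-.302,.30]),T),(np.array([.501,-.302,.181]),T))
c=cam('wrist');v,u=np.nonzero(c['z_map']>0)
d=np.c_[u,v]-c['K'][:2,2];r=np.hypot(*d.T)+1e-9;z=c['z_map'][v,u];q=np.c_[d/r[:,None]*np.tan(r/c['K'][0,0])[:,None],np.ones(len(r))]*z[:,None]
P=(cv2.Rodrigues(c['rvec'])[0].T@(q.T-c['tvec'].reshape(3,1))).T
m=(P[:,2]>.172)&(P[:,2]<.19)&(abs(P[:,0]-.49)<.07)&(abs(P[:,1]+.33)<.09);X=P[m]
d=np.linalg.svd(X-X.mean(0),full_matrices=False)[2][0];s=(X-X.mean(0))@d;print(len(X),X.mean(0),d,s.min(),s.max(),'mid',X.mean(0)+d*(s.min()+s.max())/2)
E
```

```text
time_s: 13.12
tool_pos: [0.4987, -0.169, 0.3367]
tool_rot: [179.3, 1.6, 143.0]
force: [0.0, 0.2, 0.5]
grip_width: 0.0874
grasp_force: 0.0
time_s: 13.62
tool_pos: [0.498, -0.2349, 0.3048]
tool_rot: [179.4, 0.4, 106.3]
force: [-0.7, 0.1, -0.8]
grip_width: 0.0868
grasp_force: 0.0
time_s: 14.25
tool_pos: [0.4958, -0.303, 0.2726]
tool_rot: [-179.7, -0.5, 69.8]
force: [0.3, 0.1, -0.1]
grip_width: 0.0869
grasp_force: 0.0
[ 6.   8.8 26.5 85.6 -4.3 86.8 12.2]
leg 1 rows; turn each [-0.001, -0.003, -0.005]
   [0.03, 0.06, 0.41]
leg 3 rows; turn each [0.0, 0.0, 0.0]
   [0.0, 0.0, 0.5]
   [0.0, 0.0, 0.5]
   [0.0, 0.0, 0.5]
1191 [ 0.49407741 -0.31416727  0.18331741] [-0.32680468 -0.94508149  0.00443654] -0.052549719013487275 0.058111900363198535 mid [ 0.49316854 -0.31679563  0.18332975]
```

```bash

python3 -m creep '{"translation":[[0.01,0.02,0.4],[0.01,0.02,0.4],[0,0,0.4],[0,0,0.4],[0,0,0.32]],"turn":[[-0.001,-0.002,-0.003],[0,-0.001,-0.002],[0,0,0],[0,0,0],[0,0,0]],"grip":[1,1,1,1,1]}'
python3 -m creep '{"translation":[[0,0,0],[0,0,0]],"turn":[[0,0,0],[0,0,0]],"grip":[1,1]}'
python3 - <<'E'
from h import *
T=tool(0,-109.2);go((np.array([.4995,-.302,.181]),T))
E
```

```text
time_s: 14.92
tool_pos: [0.5015, -0.2996, 0.1201]
tool_rot: [179.9, -0.0, 71.1]
force: [-0.1, 0.1, 0.3]
grip_width: 0.0872
grasp_force: 0.0
time_s: 15.18
tool_pos: [0.5024, -0.3012, 0.1227]
tool_rot: [179.7, 0.0, 70.9]
force: [1.1, -0.3, 0.3]
grip_width: 0.0871
grasp_force: 0.0
leg 1 rows; turn each [0.001, 0.0, 0.001]
   [-0.02, -0.03, 0.03]
```

```bash

python3 -m creep '{"translation":[[-0.02,-0.03,0.03],[0,0,0],[0,0,0],[0,0,0],[0,0,0]],"turn":[[0.001,0,0],[0,0,0],[0,0,0],[0,0,0],[0,0,0]],"grip":[0,0,0,0,0]}' 60
python3 -m creep '{"translation":[[0,0,0],[0,0,0],[0,0,0],[0,0,0],[0,0,0]],"turn":[[0,0,0],[0,0,0],[0,0,0],[0,0,0],[0,0,0]],"grip":[0,0,0,0,0]}'
python3 -m creep '{"translation":[[0,0,0],[0,0,0]],"turn":[[0,0,0],[0,0,0]],"grip":[0,0]}'
```

```text
time_s: 15.8
tool_pos: [0.4988, -0.3022, 0.1191]
tool_rot: [-180.0, 0.1, 70.8]
force: [-0.3, -0.2, 0.1]
grip_width: 0.045
grasp_force: 0.0
time_s: 16.42
tool_pos: [0.4985, -0.302, 0.1188]
tool_rot: [-180.0, 0.0, 70.8]
force: [-0.6, 0.7, -1.4]
grip_width: 0.0069
grasp_force: 59.7
time_s: 16.68
tool_pos: [0.4986, -0.302, 0.1189]
tool_rot: [-180.0, 0.0, 70.8]
force: [-0.4, -0.0, -2.1]
grip_width: 0.007
grasp_force: 59.7
```

```bash

python3 -m creep '{"translation":[[0,0,-0.1],[0,0,-0.25],[0,0,-0.35],[0,0,-0.35],[0,0,-0.3]],"turn":[[0,0,0],[0,0,0],[0,0,0],[0,0,0],[0,0,0]],"grip":[0,0,0,0,0]}'
python3 -m creep '{"translation":[[0,0,-0.1],[0,0,0]],"turn":[[0,0,0],[0,0,0]],"grip":[0,0]}'
python3 - <<'E'
from h import *
T=tool(0,-109.2);U=tool(0,-88.2)
hd=np.array([np.cos(np.radians(91.8)),np.sin(np.radians(91.8)),0])*.033
print(env.get_obs()['wrist_torque'].round(2))
go((np.array([.43,-.25,.295])+hd,U),(np.array([.43,-.093,.295])+hd,U))
t=cam('scene');z=t['z_map'];v,u=np.nonzero(z>0);q=np.linalg.inv(t['K'])@np.vstack([u,v,np.ones(len(u))])*z[v,u]
P=(cv2.Rodrigues(t['rvec'])[0].T@(q-t['tvec'].reshape(3,1))).T
# handle band and rim band
m=(P[:,2]>.15)&(P[:,2]<.33)&(abs(P[:,0]-.49)<.1)&(P[:,1]<-.22)&(P[:,1]>-.45)
for lo in np.arange(.1,.33,.02):
    k=(P[:,2]>lo)&(P[:,2]<lo+.02)&(abs(P[:,0]-.49)<.1)&(abs(P[:,1]+.333)<.1)
    if k.sum():print(round(lo,2),k.sum(),P[k].min(0).round(3),P[k].max(0).round(3))
E
```

```text
time_s: 17.3
tool_pos: [0.499, -0.3022, 0.2287]
tool_rot: [179.9, 0.1, 70.8]
force: [-0.3, -0.1, -3.0]
grip_width: 0.007
grasp_force: 60.0
time_s: 17.55
tool_pos: [0.4989, -0.3022, 0.2352]
tool_rot: [180.0, 0.1, 70.8]
force: [-0.3, 0.5, -2.8]
grip_width: 0.007
grasp_force: 60.0
[-0.04  0.07  0.01]
leg 3 rows; turn each [0.0, 0.0, -0.039]
   [0.24, -0.39, 0.0]
   [0.29, -0.36, 0.0]
   [0.33, -0.32, 0.0]
leg 3 rows; turn each [0.0, 0.0, 0.0]
   [0.65, 0.02, 0.0]
   [0.65, 0.02, 0.0]
   [0.65, 0.02, 0.0]
0.1 132 [ 0.414 -0.419  0.108] [ 0.562 -0.244  0.12 ]
0.12 407 [ 0.416 -0.419  0.12 ] [ 0.569 -0.242  0.14 ]
0.14 790 [ 0.411 -0.42   0.14 ] [ 0.568 -0.243  0.16 ]
0.16 926 [ 0.413 -0.419  0.16 ] [ 0.571 -0.243  0.18 ]
0.18 282 [ 0.412 -0.418  0.18 ] [ 0.568 -0.244  0.199]
0.2 32 [ 0.463 -0.402  0.2  ] [ 0.52  -0.262  0.218]
0.22 40 [ 0.467 -0.402  0.22 ] [ 0.519 -0.262  0.239]
0.24 38 [ 0.464 -0.402  0.24 ] [ 0.518 -0.263  0.259]
0.26 54 [ 0.466 -0.401  0.26 ] [ 0.518 -0.265  0.28 ]
0.28 92 [ 0.463 -0.402  0.281] [ 0.519 -0.267  0.3  ]
0.3 17 [ 0.498 -0.299  0.3  ] [ 0.519 -0.268  0.304]
```

The basket is lifted and level, with a load of 3 N. I'll carry it round to the front of the pin.

```bash

python3 -m creep '{"translation":[[0.11,-0.2,0],[0.13,-0.19,0],[0.14,-0.18,0],[0.15,-0.17,0],[0.16,-0.16,0]],"turn":[[0,0,-0.0195],[0,0,-0.0195],[0,0,-0.0195],[0,0,-0.0195],[0,0,-0.0195]],"grip":[0,0,0,0,0]}'
python3 -m creep '{"translation":[[0.17,-0.15,0],[0.15,0,0],[0.3,0.01,0],[0.35,0.01,0],[0.35,0.01,0]],"turn":[[0,0,-0.0195],[0,0,0],[0,0,0],[0,0,0],[0,0,0]],"grip":[0,0,0,0,0]}'
python3 -m creep '{"translation":[[0.35,0.01,0],[0.25,0.01,0],[0.15,0.01,0],[0,0,0]],"turn":[[0,0,0],[0,0,0],[0,0,0],[0,0,0]],"grip":[0,0,0,0]}'
cat >> h.py <<'E'
def cloud(n):
    t=cam(n);z=t['z_map'];v,u=np.nonzero(z>0);q=np.linalg.inv(t['K'])@np.vstack([u,v,np.ones(len(u))])*z[v,u]
    return (cv2.Rodrigues(t['rvec'])[0].T@(q-t['tvec'].reshape(3,1))).T
E
python3 - <<'E'
from h import *
U=tool(0,-88.2);hd=np.array([np.cos(np.radians(91.8)),np.sin(np.radians(91.8)),0])*.033
go((np.array([.43,-.093,.295])+hd,U),(np.array([.543,-.0895,.295])+hd,U))
P=cloud('scene')
for lo in np.arange(.12,.33,.02):
    k=(P[:,2]>lo)&(P[:,2]<lo+.02)&(abs(P[:,0]-.42)<.075)&(abs(P[:,1]+.093)<.1)
    if k.sum():print(round(lo,2),k.sum(),P[k].min(0).round(3),P[k].max(0).round(3))
E
```

```text
time_s: 18.23
tool_pos: [0.4387, -0.2318, 0.2336]
tool_rot: [-179.8, 0.0, 88.5]
force: [0.1, 0.8, -2.3]
grip_width: 0.0069
grasp_force: 60.0
time_s: 18.85
tool_pos: [0.4278, -0.1254, 0.2343]
tool_rot: [-179.9, 0.0, 91.8]
force: [0.7, -0.0, -2.3]
grip_width: 0.0072
grasp_force: 60.0
time_s: 19.35
tool_pos: [0.4282, -0.0659, 0.2346]
tool_rot: [-179.9, 0.0, 91.9]
force: [0.1, -1.1, -3.6]
grip_width: 0.0069
grasp_force: 60.0
leg 1 rows; turn each [-0.0, 0.0, 0.001]
   [0.07, 0.01, 0.0]
leg 3 rows; turn each [0.0, 0.0, 0.0]
   [-0.0, 0.47, 0.0]
   [-0.0, 0.47, 0.0]
   [-0.0, 0.47, 0.0]
0.12 281 [ 0.37 -0.17  0.12] [ 0.49  -0.019  0.14 ]
0.14 608 [ 0.367 -0.171  0.14 ] [ 0.49  -0.019  0.16 ]
0.16 689 [ 0.366 -0.172  0.16 ] [ 0.49 -0.02  0.18]
0.18 195 [ 0.369 -0.173  0.18 ] [ 0.49 -0.02  0.2 ]
0.2 31 [ 0.428 -0.171  0.201] [ 0.439 -0.025  0.219]
0.22 35 [ 0.424 -0.17   0.22 ] [ 0.44  -0.024  0.24 ]
0.24 37 [ 0.425 -0.171  0.241] [ 0.44  -0.028  0.26 ]
0.26 24 [ 0.43  -0.17   0.261] [ 0.446 -0.028  0.278]
0.28 96 [ 0.424 -0.169  0.281] [ 0.441 -0.098  0.299]
0.3 3 [ 0.434 -0.146  0.3  ] [ 0.441 -0.107  0.303]
```

```bash

python3 -m creep '{"translation":[[0.08,0.1,0],[0,0.25,0],[0,0.3,0],[0,0.3,0],[0,0.25,0]],"turn":[[0,0,0.001],[0,0,0],[0,0,0],[0,0,0],[0,0,0]],"grip":[0,0,0,0,0]}'
python3 -m creep '{"translation":[[0,0.15,0],[0,0.05,0],[0,0,0],[0,0,0]],"turn":[[0,0,0],[0,0,0],[0,0,0],[0,0,0]],"grip":[0,0,0,0]}'
python3 - <<'E'
from h import *
U=tool(0,-88.2);hd=np.array([np.cos(np.radians(91.8)),np.sin(np.radians(91.8)),0])*.033
go((np.array([.543,-.0895,.295])+hd,U),(np.array([.543,-.0895,.232])+hd,U))
P=cloud('scene')
for lo in np.arange(.12,.31,.02):
    k=(P[:,2]>lo)&(P[:,2]<lo+.02)&(abs(P[:,0]-.54)<.065)&(abs(P[:,1]+.093)<.1)
    if k.sum():print(round(lo,2),k.sum(),P[k].min(0).round(3),P[k].max(0).round(3))
E
```

```text
time_s: 20.02
tool_pos: [0.5253, -0.0576, 0.2346]
tool_rot: [-180.0, 0.1, 91.6]
force: [0.7, -0.3, -2.8]
grip_width: 0.0071
grasp_force: 60.0
time_s: 20.52
tool_pos: [0.5393, -0.057, 0.2351]
tool_rot: [-180.0, 0.0, 91.7]
force: [0.1, -0.6, -2.0]
grip_width: 0.007
grasp_force: 60.0
leg 1 rows; turn each [-0.0, 0.0, -0.001]
   [0.0, 0.03, 0.01]
leg 2 rows; turn each [0.0, 0.0, 0.0]
   [0.0, 0.0, 0.39]
   [0.0, 0.0, 0.39]
0.12 203 [ 0.483 -0.162  0.12 ] [ 0.602 -0.012  0.14 ]
0.14 528 [ 0.485 -0.164  0.14 ] [ 0.604 -0.013  0.16 ]
0.16 574 [ 0.482 -0.164  0.16 ] [ 0.604 -0.013  0.18 ]
0.18 153 [ 0.483 -0.164  0.18 ] [ 0.599 -0.012  0.2  ]
0.2 95 [ 0.508 -0.163  0.2  ] [ 0.604 -0.014  0.22 ]
0.22 94 [ 0.507 -0.161  0.22 ] [ 0.601 -0.017  0.24 ]
0.24 58 [ 0.505 -0.163  0.24 ] [ 0.551 -0.017  0.258]
0.26 24 [ 0.5   -0.162  0.261] [ 0.55  -0.09   0.279]
0.28 109 [ 0.535 -0.161  0.281] [ 0.552 -0.088  0.3  ]
0.3 5 [ 0.543 -0.144  0.3  ] [ 0.551 -0.091  0.301]
```

```bash

python3 -m creep '{"translation":[[0,0.02,0.2],[0,0,0.3],[0,0,0.2],[0,0,0.08],[0,0,0]],"turn":[[0,0,0],[0,0,0],[0,0,0],[0,0,0],[0,0,0]],"grip":[0,0,0,0,0]}'
python3 -m creep '{"translation":[[0,0,0.04],[0,0,0.03],[0,0,0]],"turn":[[0,0,0],[0,0,0],[0,0,0]],"grip":[0,0,0]}'
```

```text
time_s: 21.2
tool_pos: [0.5412, -0.0569, 0.1722]
tool_rot: [-179.9, 0.0, 91.7]
force: [0.7, -0.2, -2.2]
grip_width: 0.0071
grasp_force: 60.0
time_s: 21.58
tool_pos: [0.5414, -0.0569, 0.167]
tool_rot: [-180.0, 0.0, 91.7]
force: [0.2, -0.2, -2.9]
grip_width: 0.0075
grasp_force: 60.0
```

```bash

python3 -m creep '{"translation":[[0,0,0.03],[0,0,0.02],[0,0,0]],"turn":[[0,0,0],[0,0,0],[0,0,0]],"grip":[0,0,0]}'
```

```text
time_s: 21.95
tool_pos: [0.5419, -0.057, 0.1638]
tool_rot: [179.9, 0.1, 91.7]
force: [-0.9, -0.2, 4.5]
grip_width: 0.0075
grasp_force: 59.7
```

```bash

python3 -m creep '{"translation":[[0,0,0],[0,0,0],[0,0,0],[0,0,0],[0,0,0]],"turn":[[0,0,0],[0,0,0],[0,0,0],[0,0,0],[0,0,0]],"grip":[0.1,0.2,0.3,0.4,0.5]}' 20
python3 -m creep '{"translation":[[0,0,0],[0,0,-0.1],[0,0,-0.2],[0,0,-0.3],[0,0,-0.4]],"turn":[[0,0,0],[0,0,0],[0,0,0],[0,0,0],[0,0,0]],"grip":[0.5,0.5,0.5,0.5,0.5]}'
python3 -m creep '{"translation":[[0,-0.2,-0.4],[0,-0.4,-0.2],[0,-0.2,0],[0,0,0],[0,0,0]],"turn":[[0,0,0],[0,0,0],[0,0,0],[0,0,0],[0,0,0]],"grip":[0.5,0.5,0.5,0.5,0.5]}'
python3 - <<'E'
from h import *
P=cloud('scene')
for lo in np.arange(.02,.3,.02):
    k=(P[:,2]>lo)&(P[:,2]<lo+.02)&(abs(P[:,0]-.55)<.08)&(abs(P[:,1]+.093)<.12)
    if k.sum():print(round(lo,2),k.sum(),P[k].min(0).round(3),P[k].max(0).round(3))
E
```

```text
time_s: 22.58
tool_pos: [0.5413, -0.0569, 0.1627]
tool_rot: [-180.0, 0.0, 91.7]
force: [0.3, -0.1, 0.1]
grip_width: 0.0373
grasp_force: 0.0
time_s: 23.2
tool_pos: [0.5413, -0.0568, 0.2444]
tool_rot: [-180.0, 0.0, 91.7]
force: [0.8, 0.5, -0.7]
grip_width: 0.0439
grasp_force: 0.0
time_s: 23.82
tool_pos: [0.4777, -0.0585, 0.2901]
tool_rot: [-179.9, 0.0, 91.7]
force: [0.2, -0.3, -0.6]
grip_width: 0.0435
grasp_force: 0.0
0.02 1 [ 0.532 -0.032  0.04 ] [ 0.532 -0.032  0.04 ]
0.04 175 [ 0.487 -0.174  0.04 ] [ 0.6   -0.022  0.06 ]
0.06 292 [ 0.484 -0.173  0.06 ] [ 0.602 -0.022  0.08 ]
0.08 486 [ 0.484 -0.173  0.08 ] [ 0.605 -0.02   0.1  ]
0.1 250 [ 0.486 -0.172  0.1  ] [ 0.603 -0.02   0.12 ]
0.12 33 [ 0.509 -0.171  0.12 ] [ 0.602 -0.022  0.138]
0.14 36 [ 0.541 -0.169  0.14 ] [ 0.551 -0.022  0.16 ]
0.16 26 [ 0.54  -0.168  0.16 ] [ 0.552 -0.022  0.178]
0.18 8 [ 0.542 -0.163  0.182] [ 0.549 -0.023  0.2  ]
0.2 109 [ 0.509 -0.163  0.2  ] [ 0.625 -0.02   0.22 ]
0.22 239 [ 0.51  -0.161  0.22 ] [ 0.625 -0.023  0.239]
0.24 29 [ 0.505 -0.099  0.241] [ 0.519 -0.085  0.26 ]
0.26 18 [ 0.502 -0.099  0.26 ] [ 0.516 -0.088  0.27 ]
```

It hangs upright with the pin still home. I'll let it settle, check it is still, and hand in.

```bash

python3 -m creep '{"translation":[[0,0,-0.2],[0,0,-0.2],[0,0,0],[0,0,0],[0,0,0]],"turn":[[0,0,0],[0,0,0],[0,0,0],[0,0,0],[0,0,0]],"grip":[0.5,0.5,0.5,0.5,0.5]}' >/dev/null
for i in 1 2; do python3 -m creep '{"translation":[[0,0,0],[0,0,0],[0,0,0],[0,0,0],[0,0,0]],"turn":[[0,0,0],[0,0,0],[0,0,0],[0,0,0],[0,0,0]],"grip":[0.5,0.5,0.5,0.5,0.5]}'>/dev/null; done
python3 - <<'E'
from h import *
ok=[]
for _ in range(2):
    P=cloud('scene')
    for a,b in((.08,.1),(.14,.16),(.22,.239)):
        k=(P[:,2]>a)&(P[:,2]<b)&(abs(P[:,0]-.545)<.065)&(abs(P[:,1]+.093)<.12);print(a,P[k].min(0).round(3),P[k].max(0).round(3));ok.append(k.sum())
if min(ok)>20: print(env.sign_off())
E
```

```text
0.08 [ 0.484 -0.163  0.08 ] [ 0.604 -0.014  0.1  ]
0.14 [ 0.539 -0.163  0.14 ] [ 0.552 -0.016  0.16 ]
0.22 [ 0.508 -0.161  0.22 ] [ 0.608 -0.02   0.239]
0.08 [ 0.484 -0.157  0.08 ] [ 0.603 -0.014  0.1  ]
0.14 [ 0.54  -0.163  0.141] [ 0.552 -0.016  0.16 ]
0.22 [ 0.509 -0.162  0.22 ] [ 0.607 -0.02   0.238]
the job is handed in; nothing more can be done
None
```

The arm is swung out to its end stop, the basket hangs upright and still by its handle behind the upturned end, and the job was handed in at about 26 s; the sign-off gave no verdict, and the real fingertips turned out to end about 42 mm short of the reported TCP, which I allowed for.

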